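Close and clamp the lid of a pressure canner

TASK

Close the pressure canner: turn its lid clockwise by the handle until both slotted ears have hooked fully round the studs under the two clamp knobs. Then screw the knobs down clockwise, a part turn at a time on one and then the other, so that the lid goes down level on its springy seal, until the lid is seated on the metal rim and both knobs are snug, not forced. Leave the jars and the tin beside the canner where they stand.

Things in the scene. Friction and masses are not known exactly. Their poses are not given: they have to be found in the camera images.
- canner: aluminium pressure canner fixed on the worktop: round pot 210 mm across, metal rim 150 mm above the worktop (up to 1 mm more or less from start to start, not measured). Origin: centre of its underside; z up. Two upright steel studs, 10 mm thick, 128 mm from its axis at its own +y and -y, each under a clamp knob; black side grips at its +x and -x, to 139 mm from the axis
- lid: loose aluminium lid, about 0.5 kg, 229 mm across, flange 8 mm thick, with gauge, vent and bar handle. Origin: centre of the flange's underside; z up. Ears at its own +y and -y, 8 mm thick, slots 13.5 mm wide, open to the clockwise side. Starts 0.4 to 0.65 rad anticlockwise of home, on a springy black seal (1.5 N/mm) about 5 mm above the rim, ears 0.5 to 3.5 mm below the washers
- lid_handle (a point): centre of the lid's handle: black bar 110 mm long along the lid's x, 20 wide, 18 high, 50 mm above the lid's origin, free beneath for 19 mm. Lid home: its x axis along the canner's x; the slots' closed ends stop on the studs at home or up to 0.04 rad past. A skirt centres the lid in the pot within 1.5 mm; on its seal it can rock, so do not press on it
- knob_a: clamp knob at the canner's own +y (left): black wing 60 mm long, 14 wide, 24 high (foot 11, top 35 mm above the origin) on a narrow neck over a springy steel washer 30 mm across (14 N/mm). Origin on the screw axis at the washer's underside; x along the wing (a half turn looks the same), z up. Clockwise seen from above screws it DOWN 3.4 mm per rad; it stays where it is left
- knob_b: clamp knob at the canner's own -y (right): black wing 60 mm long, 14 wide, 24 high (foot 11, top 35 mm above the origin) on a narrow neck over a springy steel washer 30 mm across (14 N/mm). Origin on the screw axis at the washer's underside; x along the wing (a half turn looks the same), z up. Clockwise seen from above screws it DOWN 3.4 mm per rad; it stays where it is left
- knob_a_grip (a point): grip point of knob_a, in the wing, 24 mm above its origin, axes as the knob's; take the wing across its 14 mm. It takes about 2 to 3 rad in all, so several grips of up to 1.3 rad. Free, it turns with 0.06 N m; on the seal a little more; with the lid on the metal rim the torque climbs, about 0.01 N m for each N of clamp, 47 N of clamp per rad
- knob_b_grip (a point): grip point of knob_b, in the wing, 24 mm above its origin, axes as the knob's; take the wing across its 14 mm. Behaves as knob_a; snug is some 20 N of clamp, over 40 N is forced. A knob more than 1.2 rad ahead of the other tips the lid and pinches the seal
- red_lid_jar: bystander: jar with a red lid, 75 mm across, 114 mm high; origin under its centre
- grey_lid_jar: bystander: jar with a grey lid, 68 mm across, 94 mm high; origin under its centre
- flat_tin: bystander: flat tin, 86 mm across, 40 mm high; origin under its centre

How it is judged (in metres and radians):
On the way, in this order (a step that is already met when the one before it is completed fails the run):
1. the lid is turned home, both ears round their studs, before the knobs bear on it (angle between the x axis of lid and the x axis of canner, either way round below 0.08 rad and angle between lid's own z axis and vertical below 0.02 rad and contact force between each of knob_a, knob_b and lid below 1 N), for 0.2 s.
2. both knobs bear on the lid (contact force between each of knob_a, knob_b and lid above 1 N), for 0.2 s.
At the end, for the whole second after the job is handed in: lid home within 0.08 rad of the canner's x axis, down on the rim and level within 0.006 rad, at rest, each knob clamping it with more than 8 N (contact force between each of knob_a, knob_b and lid above 8 N and angle between lid's own z axis and vertical below 0.006 rad and angle between the x axis of lid and the x axis of canner, either way round below 0.08 rad and z of lid in the frame of canner below 0.1525 m and linear speed of lid below 0.01 m/s); the robot touches nothing.
It fails at once if the lid goes skew by more than 0.016 rad while a knob bears on it (one knob more than about 1.2 rad ahead of the other), which pinches the seal (angle between lid's own z axis and vertical above 0.016 rad and contact force between any of knob_a, knob_b and lid above 2.5 N).
It fails at once if a knob is overtightened: it clamps the lid with more than 45 N (contact force between any of knob_a, knob_b and lid above 45 N).
It fails at once if a jar or the tin is moved by more than 20 mm (distance of any of red_lid_jar, grey_lid_jar, flat_tin from where it was at the start of the episode above 0.02 m).
It also fails if it takes over 72 s, if anything falls off the work surface, if the arm or the gripper's body presses on something with over 40 N, if the wrist force passes 120 N, or if a joint passes its speed limit or range.

ROBOT

A 7-joint arm with a two-finger parallel gripper is mounted at the origin on a cart in front of the work surface, level with it; the furniture and walls round the work are solid. World frame = base frame: x ahead of the robot, y to its left, z up, the work surface at z = 0. Lengths are in m, angles in degrees, forces in N, time in s.
With the tool pointing down it reaches from about 0.425 to 0.95 m from the base axis. Payload 4.7 kg.
Tool frame: the origin (TCP) lies at the very end of the fingers, on their centre line; the grasp point (between the pads) lies ctrl.hold_point_z behind it (ctrl.hold_point_z is the distance from the TCP to the grasp point, in m); z points along the fingers, y is the line along which they close (so a half turn about z gives the same grasp; the last joint's range is limited). The gripper opens to 87 mm and grips with 3 to 60 N. Pads are 19 mm wide; open, the fingers measure 117 mm over their backs; the gripper's body (75 mm by 190 mm) begins 51 mm behind the grasp point.
Start: joints at [-75.854, 26.849, -2.785, 87.806, 1.381, 65.374, -4.715], TCP at [0.184, 0.65, 0.223] pointing down, gripper open.
Joint ranges: [-148.3, 148.3], [-19.14, 114.17], [-79.39, 73.82], [5.75, 140.21], [-59.74, 239.74], [12.07, 113.84], [-152.46, 152.46]. Speed limits (degrees/s): [147.25, 147.25, 180, 180, 180, 180, 180].

INTERFACE

Orientations are given as a 3x3 rotation matrix whose columns are the frame's x, y, z axes.
In Python, from rig import ctrl gives the robot as it stands.
- The arm moves only by the tool nudge_tcp, called as a command line: name --argument value ..., lists and objects as JSON in quotes. Schema: {"type":"object","properties":{"segments":{"type":"array","items":{"type":"array","items":{"type":"array","items":{"type":"number"},"minItems":7,"maxItems":7},"minItems":1,"maxItems":20},"minItems":1,"maxItems":1},"force":{"type":"number"},"only":{"type":"string"},"quiet":{"type":"boolean"},"lines":{"type":"string"}},"required":["segments"],"additionalProperties":false}. segments is a list that holds a single list of rows (three levels of brackets), with 1 to 20 rows, each of 7 numbers: a rotation vector rx, ry, rz in degrees, then dx, dy, dz in m, then the opening from 0.0 (shut) to 1.0 (fully open); each row shifts and turns the commanded pose from where the row before left it, along the tool's axes as they then stand; what a row does not reach is not made up. A row lasts 1/10 s, in which the tool goes at most 0.05 m and 8.59 degrees, less where a joint would pass 70% of its speed; a pose out of reach is approached as far as the arm can. The fingers move at their own pace and stop on an object; force is the grip in N (left out, the last holds). Time passes only in rows, so rows that do not move let the fingers close. The tool returns the time, the measured TCP pose, the force, the opening and the grip force at its end. only (a regular expression) keeps the lines of the reply that match it, lines (a string "A,B") keeps lines A to B, and quiet returns only ok. Input that does not fit is refused with a message, and nothing moves.
- ctrl.read_state(): the state, without advancing time (a new reading comes with each control period).
- ctrl.snapshot(name): name is "side" or "top"; returns the picture (480x640x3 uint8, red, green, blue); there is no depth.
- ctrl.camera_params(name): a dict with "fx", "fy", "cx", "cy" (pixels), "T" (4x4, takes a point from camera to world coordinates). Camera axes: x right, y up, looking along -z (the intrinsics and any distortion apply to the point x, -y, -z); pixel columns grow to the right and rows downward; lengths in m; the calibration is good to about 2 mm. A picture is of the moment at which its call begins. camera_params takes no time and is no camera call.
- ctrl.close_job(): hands the job in; it is judged then, once.
The state is a dict: "time_s": time; "q": joint angles; "joint_vel": joint speeds; "tau": joint torques, N m; "eef_pos": TCP position; "eef_rot": TCP orientation; "force": force on the tool from outside, world axes, zero at the start; "torque": the same for the moment, N m; "width": opening from 0.0 (shut) to 1.0 (fully open); "grip_force": force on a finger pad.
Only numpy, scipy, OpenCV 4.12 (cv2) and the standard library are available. Lean on these libraries where they do the work, as an engineer would, in place of code of your own. Each camera call takes 0.05 s, during which the arm holds its last target. There are 200 camera calls.

## Working session

There is one attempt and no reset: what is moved stays moved. The work goes in short steps, Python scripts to look and compute and a tool call to move; the robot and the scene stay as the last step left them, time stands still between calls to the robot, and variables do not carry over. Pictures are saved under pics/ and viewed, at most 10 in all, crops included, and the job is handed in when it is done.

```bash
ls; mkdir -p pics; python3 - <<'E'
from rig import ctrl
import cv2,numpy as np
for n in("side","top"):
    cv2.imwrite(f"pics/{n}0.png",ctrl.snapshot(n)[:,:,::-1]); p=ctrl.camera_params(n); print(n,{k:(np.round(v,4).tolist() if k=="T" else v) for k,v in p.items()})
s=ctrl.read_state();print(s,ctrl.hold_point_z)
E
```

```text
pics
rig.py
side {'fx': 467.66657598933745, 'fy': 467.66657598933745, 'cx': 317.87830729575006, 'cy': 247.46426206624145, 'T': [[-0.9999, 0.0129, -0.0033, 0.5539], [-0.0112, -0.675, 0.7378, 0.8096], [0.0073, 0.7377, 0.6751, 0.8968], [0.0, 0.0, 0.0, 1.0]]}
top {'fx': 538.4022607227656, 'fy': 538.4022607227656, 'cx': 318.98513897062446, 'cy': 237.60717261131697, 'T': [[0.0153, 0.9989, -0.0445, 0.4807], [-0.9998, 0.0147, -0.0146, -0.0171], [-0.0139, 0.0447, 0.9989, 1.3593], [0.0, 0.0, 0.0, 1.0]]}
{'time_s': 0.1, 'q': array([-75.85500522,  26.89493518,  -2.78261116,  87.86686101,
         1.38129693,  65.37495832,  -4.71437197]), 'joint_vel': array([ 0.02999586, -0.10928412, -0.01771743, -0.22315296,  0.05321929,
       -0.01778885,  0.00236871]), 'tau': array([ 1.02605845e-03, -5.09171033e+01, -8.09064810e-02, -2.36828023e+01,
       -6.14260440e-02,  3.45751236e-02,  6.43811813e-05]), 'eef_pos': array([0.18365862, 0.64897423, 0.22157794]), 'eef_rot': array([[-9.62220774e-01,  2.72270114e-01, -4.09827628e-04],
       [ 2.72270409e-01,  9.62219179e-01, -1.75385920e-03],
       [-8.31794410e-05, -1.79918370e-03, -9.99998378e-01]]), 'force': array([ 0.03423486, -0.80602533,  0.47387384]), 'torque': array([0.00135529, 0.07770586, 0.03039489]), 'grip_force': 0.0, 'width': 1.0022524238400499} 0.0187
```

View pics/side0.png

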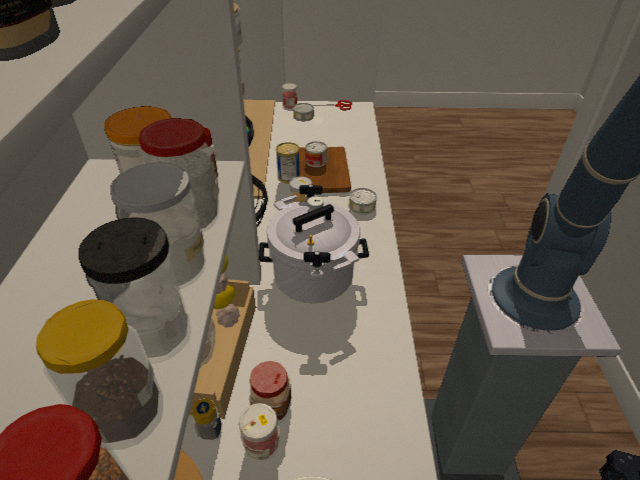

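View pics/top0.png

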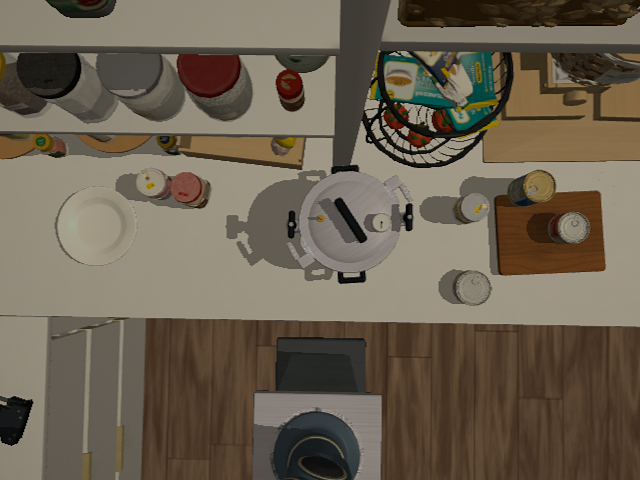

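Top view: canner near (350,220), knob a (292,224), knob b (408,216), handle running from (336,200) to (364,240). Side view: handle at (314,217), knobs at (310,190) and (317,257). I'll zoom in on both.

```bash
cat > h.py <<'E'
import numpy as np,cv2
from rig import ctrl
def ray(n,u,v):
    p=ctrl.camera_params(n);d=np.array([(u-p["cx"])/p["fx"],-(v-p["cy"])/p["fy"],-1]);T=np.array(p["T"]);return T[:3,3],T[:3,:3]@d
def atz(n,u,v,z):
    o,d=ray(n,u,v);return o+d*(z-o[2])/d[2]
def tri(ps,pt):
    (o1,d1),(o2,d2)=ray("side",*ps),ray("top",*pt)
    s=np.linalg.lstsq(np.c_[d1,-d2],o2-o1,rcond=None)[0];a,b=o1+s[0]*d1,o2+s[1]*d2
    return (a+b)/2,np.linalg.norm(a-b)
def proj(n,P):
    p=ctrl.camera_params(n);c=np.linalg.inv(np.array(p["T"]))@np.r_[P,1];return p["cx"]-p["fx"]*c[0]/c[2],p["cy"]+p["fy"]*c[1]/c[2]
def crop(n,u0,v0,w,h,k,name):
    im=ctrl.snapshot(n)[:,:,::-1];cv2.imwrite("pics/"+name,cv2.resize(im[v0:v0+h,u0:u0+w],None,fx=k,fy=k,interpolation=cv2.INTER_CUBIC))
E
python3 -c "
import cv2
for n,u,v,w,h,k in(('top',270,155,160,120,5),('side',250,170,130,100,6)):
    im=cv2.imread(f'pics/{n}0.png')[v:v+h,u:u+w];cv2.imwrite(f'pics/{n}c.png',cv2.resize(im,None,fx=k,fy=k,interpolation=cv2.INTER_CUBIC))"
```

```text
(no output)
```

View pics/topc.png

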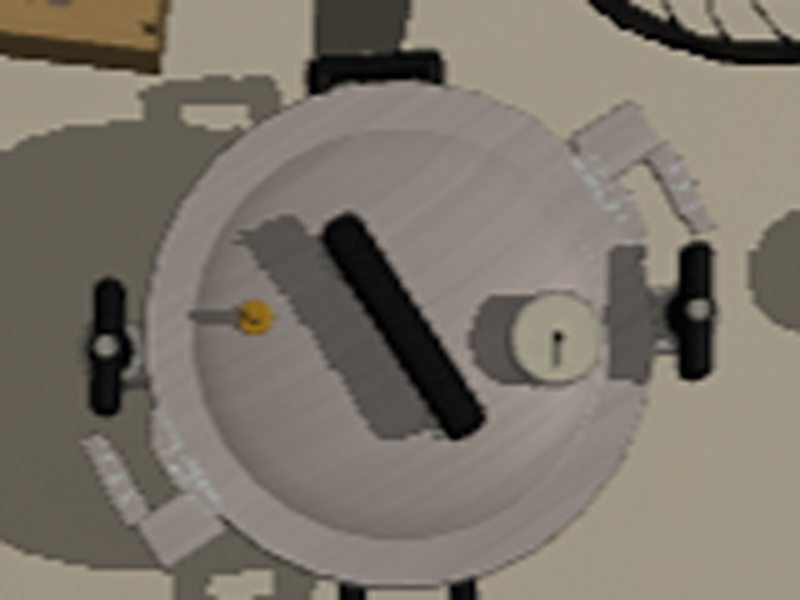

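View pics/sidec.png

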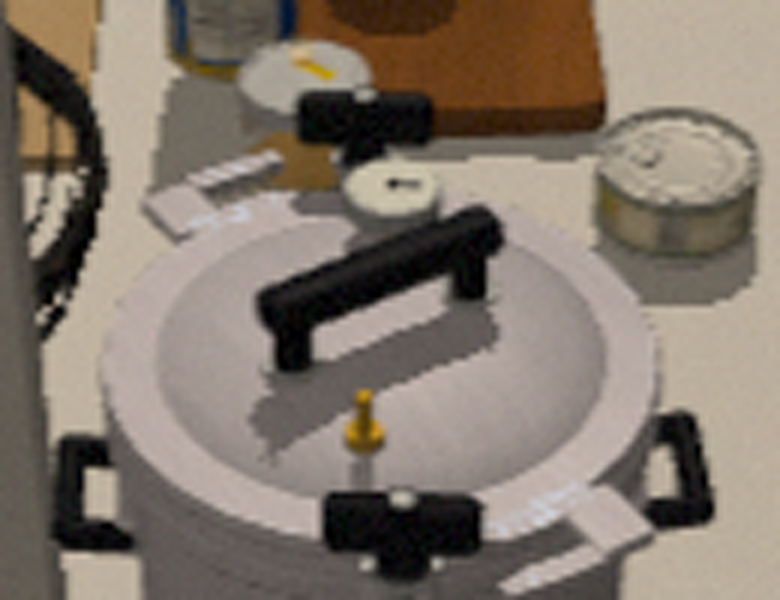

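The crops show these features in full-image pixels:

| Feature | Top view | Side view |
|---|---|---|
| Handle ends | (339,199.4) and (362.6,241) | bar centre at about (313.3,213.5) |
| Stud tip, knob a | (291.4,224) | (317.2,253) |
| Stud tip, knob b | (409.4,216.8) | (311,185.5) |

```bash
python3 - <<'E'
from h import *
T=lambda x,y:(270+x/5-.4,155+y/5-.4)
S=lambda x,y:(250+x/6-.4,170+y/6-.4)
for n,s,t in(("a",(403,498),(107,345)),("b",(366,94),(697,309)),("handle",(380,258),(404,327)),("hfar",(272,302),(345,222)),("hnear",(487,218),(463,428)),("vent",(364,393),(255,316)),("gauge",(393,186),(557,337))):
    P,e=tri(S(*s),T(*t));print(n,P.round(4),round(e,4))
for z in(.19,.2,.21):
    a=atz("top",*T(345,222),z);b=atz("top",*T(463,430),z);d=a-b
    print(z,((a+b)/2).round(4),"ang",np.arctan2(d[1],d[0]),np.hypot(*d[:2]))
for z in (.18,.2):
  for w in(((108,283),(106,412)),((696,243),(695,379))):
    a,b=[atz("top",*T(*q),z) for q in w];d=a-b;print(z,((a+b)/2).round(4),np.arctan2(d[1],d[0]),np.hypot(*d[:2]))
# jars
im=ctrl.read_state();print(im["eef_rot"].round(3).tolist())
E
```

```text
a [0.5607 0.0611 0.1967] 0.0023
b [ 0.58   -0.1937  0.1971] 0.0023
handle [ 0.5706 -0.067   0.2069] 0.0003
hfar [ 0.6139 -0.041   0.2051] 0.0038
hnear [ 0.5277 -0.0927  0.2078] 0.0
vent [ 0.5755 -0.0028  0.1916] 0.0005
gauge [ 0.5673 -0.1339  0.1926] 0.0022
0.19 [ 0.5726 -0.0676  0.19  ] ang 0.5277772266504032 0.10416489222002873
0.2 [ 0.5718 -0.0672  0.2   ] ang 0.5277772266504033 0.10327405357141138
0.21 [ 0.571  -0.0668  0.21  ] ang 0.5277772266504032 0.10238321492279417
0.18 [0.562  0.0621 0.18  ] 0.0021921573140981808 0.05680237534204786
0.18 [ 0.5817 -0.1957  0.18  ] 0.0006078257878637384 0.059775704813978356
0.2 [0.5606 0.0608 0.2   ] 0.002192157314098355 0.05583904376804292
0.2 [ 0.58   -0.1927  0.2   ] 0.0006078257878641582 0.0587619474938144
[[-0.962, 0.272, -0.0], [0.272, 0.962, -0.002], [-0.0, -0.002, -1.0]]
```

```bash
cat >> h.py <<'E'
from scipy.spatial.transform import Rotation as Ro
def plan(p,yaw):
    """tool-frame shift and turn from the measured pose to TCP p with tool y at yaw deg, pointing down"""
    s=ctrl.read_state();R=np.array(s["eef_rot"]);y=np.array([np.cos(np.radians(yaw)),np.sin(np.radians(yaw)),0]);z=np.array([0,0,-1.])
    r=Ro.from_matrix(R.T@np.c_[np.cross(y,z),y,z]).as_rotvec(degrees=True)
    print("shift",(R.T@(np.array(p)-s["eef_pos"])).round(4),"turn",r.round(2),"t",round(s["time_s"],2),"q",s["q"].round(1),"F",s["force"].round(2),"M",s["torque"].round(3),"w",round(s["width"],3),"g",s["grip_force"])
E
python3 -c "
from h import *
plan([.571,-.067,.29],-59.8)
# panel behind the canner and tall shelf: rough position of its near edge
print(atz('top',345,165,0.),atz('top',345,165,.5),atz('side',258,280,0.))"
```

```text
shift [-0.5677 -0.5836 -0.0673] turn [-5.00e-02  1.20e-01  1.34e+02] t 0.1 q [-75.9  26.9  -2.8  87.9   1.4  65.4  -4.7] F [ 0.03 -0.81  0.47] M [0.001 0.078 0.03 ] w 1.002 g 0.0
[ 0.72679639 -0.06044035  0.        ] [ 0.63626018 -0.04448157  0.5       ] [ 0.7146799  -0.04036692  0.        ]
```

nudge_tcp --segments '[[[0, 0, 0, -0.0315, -0.0324, -0.0037, 1], [0, 0, 0, -0.0315, -0.0324, -0.0037, 1], [0, 0, 0, -0.0315, -0.0324, -0.0037, 1], [0, 0, 0, -0.0315, -0.0324, -0.0037, 1], [0, 0, 0, -0.0315, -0.0324, -0.0037, 1], [0, 0, 0, -0.0315, -0.0324, -0.0037, 1], [0, 0, 0, -0.0315, -0.0324, -0.0037, 1], [0, 0, 0, -0.0315, -0.0324, -0.0037, 1], [0, 0, 0, -0.0315, -0.0324, -0.0037, 1], [0, 0, 0, -0.0315, -0.0324, -0.0037, 1], [0, 0, 0, -0.0315, -0.0324, -0.0037, 1], [0, 0, 0, -0.0315, -0.0324, -0.0037, 1], [0, 0, 0, -0.0315, -0.0324, -0.0037, 1], [0, 0, 0, -0.0315, -0.0324, -0.0037, 1], [0, 0, 0, -0.0315, -0.0324, -0.0037, 1], [0, 0, 0, -0.0315, -0.0324, -0.0037, 1], [0, 0, 0, -0.0315, -0.0324, -0.0037, 1], [0, 0, 0, -0.0315, -0.0324, -0.0037, 1]]]' --force 15

```text
time_s: 1.9
eef_pos: [0.5709, -0.0676, 0.289]
eef_rot: [[-0.962, 0.272, -0.0], [0.272, 0.962, 0.0], [0.001, 0.0, -1.0]]
force: [0.2, 0.6, 0.1]
width: 1.002
grip_force: 0.0
```

nudge_tcp --segments '[[[0, 0, 8.4, 0, 0, 0, 0.6], [0, 0, 8.4, 0, 0, 0, 0.6], [0, 0, 8.4, 0, 0, 0, 0.6], [0, 0, 8.4, 0, 0, 0, 0.6], [0, 0, 8.4, 0, 0, 0, 0.6], [0, 0, 8.4, 0, 0, 0, 0.6], [0, 0, 8.4, 0, 0, 0, 0.6], [0, 0, 8.4, 0, 0, 0, 0.6], [0, 0, 8.4, 0, 0, 0, 0.6], [0, 0, 8.4, 0, 0, 0, 0.6], [0, 0, 8.4, 0, 0, 0, 0.6], [0, 0, 8.4, 0, 0, 0, 0.6], [0, 0, 8.4, 0, 0, 0, 0.6], [0, 0, 8.4, 0, 0, 0, 0.6], [0, 0, 8.4, 0, 0, 0, 0.6], [0, 0, 8, 0, 0, 0, 0.6], [0, 0, 0, 0, 0, 0, 0.6], [0, 0, 0, 0, 0, 0, 0.6]]]'

```text
time_s: 3.7
eef_pos: [0.5703, -0.0658, 0.2888]
eef_rot: [[0.863, 0.506, -0.001], [0.506, -0.863, 0.0], [-0.001, -0.0, -1.0]]
force: [-0.5, 0.3, -0.5]
width: 0.604
grip_force: 0.0
```

```bash
python3 -c "
from h import *
plan([.571,-.067,.187],-59.8)"
```

```text
shift [0.     0.0014 0.1018] turn [-0.02  0.04  0.18] t 3.7 q [-36.7  18.7  50.9  99.1 -15.4  69.6 -41.5] F [-0.52  0.33 -0.47] M [-0.064  0.112  0.021] w 0.604 g 0.0
```

nudge_tcp --segments '[[[0, 0, 0, 0, 0.0014, 0.03, 0.6], [0, 0, 0, 0, 0, 0.03, 0.6], [0, 0, 0, 0, 0, 0.025, 0.6], [0, 0, 0, 0, 0, 0.0168, 0.6], [0, 0, 0, 0, 0, 0, 0.6], [0, 0, 0, 0, 0, 0, 0.0], [0, 0, 0, 0, 0, 0, 0], [0, 0, 0, 0, 0, 0, 0], [0, 0, 0, 0, 0, 0, 0], [0, 0, 0, 0, 0, 0, 0]]]' --force 15

```text
time_s: 4.7
eef_pos: [0.5712, -0.0667, 0.1877]
eef_rot: [[0.864, 0.503, -0.0], [0.503, -0.864, 0.001], [0.001, -0.001, -1.0]]
force: [-1.3, 1.5, 0.5]
width: 0.234
grip_force: 15.1
```

```bash
python3 -c "
from h import *
plan([.571,-.067,.187],-59.8)"
```

```text
shift [-0.0003  0.0002  0.0007] turn [-0.07 -0.04  0.02] t 4.7 q [-33.   24.7  47.5 106.  -21.2  58.6 -36.6] F [-1.3   1.52  0.49] M [0.165 0.264 0.227] w 0.234 g 15.124073588158353
```

nudge_tcp --segments '[[[0, 0, 2.3, 0, 0, 0, 0], [0, 0, 2.3, 0, 0, 0, 0], [0, 0, 2.3, 0, 0, 0, 0], [0, 0, 2.3, 0, 0, 0, 0], [0, 0, 2.3, 0, 0, 0, 0], [0, 0, 2.3, 0, 0, 0, 0], [0, 0, 2.3, 0, 0, 0, 0], [0, 0, 2.3, 0, 0, 0, 0], [0, 0, 2.3, 0, 0, 0, 0], [0, 0, 2.3, 0, 0, 0, 0], [0, 0, 0, 0, 0, 0, 0]]]'

```text
time_s: 5.8
eef_pos: [0.5716, -0.0672, 0.1876]
eef_rot: [[0.992, 0.127, 0.001], [0.127, -0.992, -0.001], [0.001, 0.001, -1.0]]
force: [0.2, -0.2, 0.4]
width: 0.235
grip_force: 14.9
```

```bash
python3 -c "
from h import *
plan([.5704,-.0663,.187],-85.7)"
```

```text
shift [-0.001  -0.0011  0.0006] turn [ 0.03 -0.03  2.97] t 5.8 q [-36.8  26.7  53.5 106.2 -24.8  59.6 -56. ] F [ 0.22 -0.18  0.4 ] M [-0.1    0.115  0.206] w 0.235 g 14.943937392290536
```

nudge_tcp --segments '[[[0, 0, 1.5, 0, 0, 0, 0], [0, 0, 1.5, 0, 0, 0, 0], [0, 0, 0.5, 0, 0, 0, 0], [0, 0, 0, 0, 0, 0, 0]]]'

```text
time_s: 6.2
eef_pos: [0.5713, -0.0672, 0.1874]
eef_rot: [[0.998, 0.065, 0.0], [0.065, -0.998, -0.0], [0.0, 0.0, -1.0]]
force: [-0.4, 0.0, 1.3]
width: 0.235
grip_force: 15.2
```

```bash
python3 -c "
from h import *
plan([.5704,-.0663,.187],-85.7)"
```

```text
shift [-0.0009 -0.001   0.0004] turn [ 0.   -0.01 -0.6 ] t 6.2 q [-37.4  27.1  54.5 106.2 -25.4  59.8 -59. ] F [-0.44  0.05  1.31] M [-0.141  0.034  0.326] w 0.235 g 15.205621783970855
```

nudge_tcp --segments '[[[0, 0, 0.5, 0, 0, 0, 0], [0, 0, 0, 0, 0, 0, 0], [0, 0, 0, 0, 0, 0, 0]]]'

```text
time_s: 6.5
eef_pos: [0.5713, -0.0672, 0.1873]
eef_rot: [[0.998, 0.056, 0.0], [0.056, -0.998, 0.0], [0.0, -0.0, -1.0]]
force: [0.1, -0.8, 2.6]
width: 0.237
grip_force: 15.2
```

```bash
python3 -c "
from h import *
plan([.5704,-.0663,.187],-85.7)"
```

```text
shift [-0.0008 -0.001   0.0003] turn [-0.01 -0.01 -1.1 ] t 6.5 q [-37.4  27.1  54.6 106.3 -25.5  59.8 -59.4] F [ 0.1  -0.83  2.63] M [-0.194  0.033  0.294] w 0.237 g 15.224501406628406
```

nudge_tcp --segments '[[[0, 0, 0, 0, 0, 0, 0.5], [0, 0, 0, 0, 0, 0, 0.5], [0, 0, 0, 0, 0, 0, 0.5], [0, 0, 0, 0, 0, -0.03, 0.5], [0, 0, 0, 0, 0, -0.04, 0.5], [0, 0, 0, 0, 0, -0.03, 0.5], [0, 0, 0, 0, 0, 0, 0.5]]]'

```text
time_s: 7.2
eef_pos: [0.5734, -0.0684, 0.2914]
eef_rot: [[0.998, 0.055, 0.008], [0.055, -0.998, 0.0], [0.008, 0.0, -1.0]]
force: [-0.2, -1.3, -0.1]
width: 0.5
grip_force: 0.0
```

```bash
python3 -c "
from h import *
plan([.5607,.0611,.28],94.3);plan([.5607,.0611,.28],90)"
```

```text
shift [-0.0057 -0.13    0.0114] turn [-7.0000e-01 -3.0000e-02  1.7886e+02] t 7.2 q [-41.7  21.2  59.2  99.  -19.4  70.4 -64.5] F [-0.17 -1.26 -0.15] M [-0.087  0.188  0.026] w 0.5 g 0.0
shift [-0.0057 -0.13    0.0114] turn [ 6.9000e-01  1.0000e-02 -1.7684e+02] t 7.2 q [-41.7  21.2  59.2  99.  -19.4  70.4 -64.5] F [-0.17 -1.26 -0.15] M [-0.087  0.188  0.026] w 0.5 g 0.0
```

```bash
python3 - <<'E'
from h import *
im={n:cv2.imread(f"pics/{n}0.png").astype(float).max(2) for n in("side","top")}
def cen(n,u0,u1,v0,v1,ax):
    w=np.clip(90-im[n][v0:v1,u0:u1],0,70)/70  # darkness weight
    vv,uu=np.mgrid[v0:v1,u0:u1]; return (w*uu).sum()/w.sum(),(w*vv).sum()/w.sum(),w.sum(ax).round(1)
# side wing ends either side of neck; top wing ends fore and aft of the stud
sa=[cen("side",301,313,247,266,0),cen("side",322,333,247,266,0)]
sb=[cen("side",297,306,181,197,0),cen("side",316,324,181,197,0)]
ta=[cen("top",284,298,209,220,1),cen("top",284,298,228,240,1)]
tb=[cen("top",402,416,202,213,1),cen("top",402,416,221,233,1)]
for n,s,t in(("a",sa,ta),("b",sb,tb)):
    print(n,s,t)
    S=np.mean([x[:2] for x in s],0);T=np.mean([x[:2] for x in t],0)
    P,e=tri(S,T);print(n,S,T,P.round(4),round(e,4))
E
```

```text
a [(np.float64(308.1248183432909), np.float64(256.7744227353464), array([ 0. ,  0. ,  0.2,  7.7,  9.9, 10. , 10. , 10. , 10. ,  9.7, 10. ,
       10.8])), (np.float64(325.58692156512416), np.float64(257.58549222797933), array([10.1,  9.9,  9.9,  9.9,  9.8,  9.7,  9.6,  8.4,  1.3,  0.7,  0.6]))] [(np.float64(291.4422641509434), np.float64(215.114465408805), array([0. , 0.8, 4.5, 5.9, 6.5, 6.5, 6.4, 6.4, 6.4, 6.4, 6.9])), (np.float64(290.85717277486907), np.float64(232.32774869109946), array([7.7, 6.6, 6.3, 8. , 8. , 6.7, 6.4, 6.4, 6.2, 4.8, 0.9, 0. ]))]
a [316.85586995 257.17995748] [291.14971846 223.72110705] [0.5609 0.0617 0.1834] 0.0033
b [(np.float64(302.4008883953359), np.float64(189.46168795113826), array([0. , 0.2, 2.2, 7.3, 8.1, 8.4, 8.4, 8.3, 8.6])), (np.float64(318.8547514808139), np.float64(189.65902652588204), array([8.5, 8.4, 8.5, 8.5, 8.4, 7.2, 3.6, 2.3]))] [(np.float64(408.55429025423723), np.float64(208.02886652542372), array([0. , 0.9, 4.7, 6.2, 5.9, 5.9, 6. , 5.9, 6. , 6. , 6.4])), (np.float64(408.01167915381217), np.float64(225.05553107095633), array([8.5, 7.7, 6.8, 6.5, 7.4, 5.9, 5.9, 6. , 6. , 4.2, 0. , 0. ]))]
b [310.62781994 189.56035724] [408.2829847 216.5421988] [ 0.5804 -0.1942  0.1833] 0.0031
```

nudge_tcp --segments '[[[0, 0, -8.5, -0.001, -0.04, 0, 0.5], [0, 0, -8.5, 0, -0.04, 0, 0.5], [0, 0, -8.5, 0, -0.03, 0, 0.5], [0, 0, -8.5, 0, 0, 0, 0.5], [0, 0, -8.5, 0, 0, 0, 0.5], [0, 0, -8.5, 0, 0, 0, 0.5], [0, 0, -8.5, 0, 0, 0, 0.5], [0, 0, -8.5, 0, 0, 0, 0.5], [0, 0, -8.5, 0, 0, 0, 0.5], [0, 0, -8.5, 0, 0, 0, 0.5], [0, 0, -8.5, 0, 0, 0, 0.5], [0, 0, -8.5, 0, 0, 0, 0.5], [0, 0, -8.5, 0, 0, 0, 0.5], [0, 0, -8.5, 0, 0, 0, 0.5], [0, 0, -8.5, 0, 0, 0, 0.5], [0, 0, -8.5, 0, 0, 0, 0.5], [0, 0, -8.5, 0, 0, 0, 0.5], [0, 0, -8.5, 0, 0, 0, 0.5], [0, 0, -8.5, 0, 0, 0, 0.5], [0, 0, -8.5, 0, 0, 0, 0.5]]]'

```text
time_s: 9.2
eef_pos: [0.5489, 0.04, 0.2862]
eef_rot: [[-0.994, 0.113, -0.002], [0.113, 0.994, 0.0], [0.002, -0.0, -1.0]]
force: [-0.1, 0.6, -0.8]
width: 0.495
grip_force: 0.0
```

```bash
python3 -c "
from h import *
plan([.5607,.0614,.173],90)
crop('side',250,150,160,120,5,'s1.png');crop('top',270,155,160,120,5,'t1.png')"
```

```text
shift [-0.0096  0.0227  0.1132] turn [-0.   -0.11 -6.47] t 9.2 q [-31.   12.6  27.1 101.4  -6.2  67.6  81.4] F [-0.13  0.64 -0.77] M [ 0.029 -0.003 -0.039] w 0.495 g 0.0
```

View pics/s1.png

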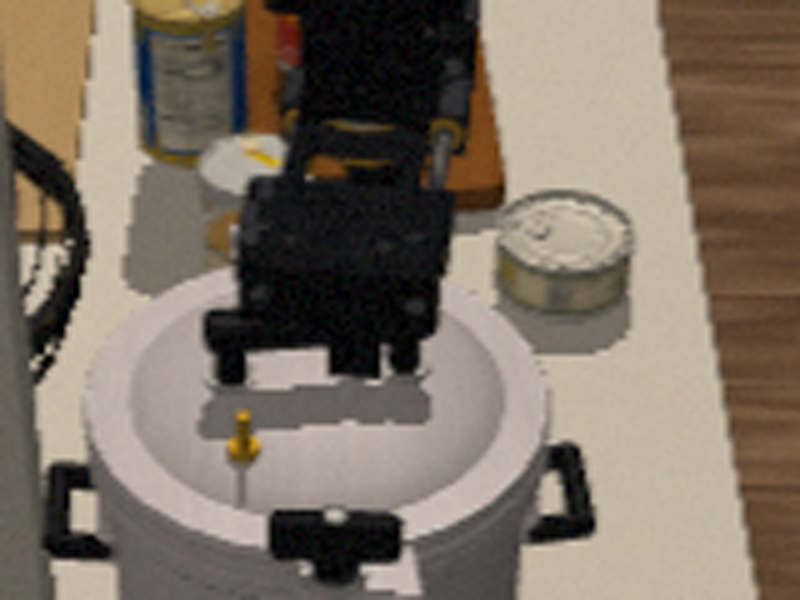

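The side view shows the lid turned home, with the ear under knob a at (335,535) in the crop. Next I'll grip knob a.

nudge_tcp --segments '[[[0, 0, -6.47, -0.0096, 0.0227, 0, 0.5], [0, 0, 0, 0, 0, 0.03, 0.5], [0, 0, 0, 0, 0, 0.03, 0.5]]]'

```text
time_s: 9.6
eef_pos: [0.5622, 0.0622, 0.2266]
eef_rot: [[-1.0, 0.008, 0.001], [0.008, 1.0, 0.001], [-0.001, 0.001, -1.0]]
force: [-0.3, 0.4, -0.3]
width: 0.494
grip_force: 0.0
```

```bash
python3 -c "
from h import *
plan([.5607,.0614,.173],90)"
```

```text
shift [ 0.0016 -0.0009  0.0536] turn [ 0.04  0.08 -0.47] t 9.6 q [-30.6  17.   25.1 104.   -8.2  60.7  87.1] F [-0.25  0.38 -0.28] M [ 0.039 -0.023  0.021] w 0.494 g 0.0
```

nudge_tcp --segments '[[[0, 0, -0.47, 0.0016, -0.0009, 0.028, 0.5], [0, 0, 0, 0, 0, 0.0256, 0.5], [0, 0, 0, 0, 0, 0, 0.5], [0, 0, 0, 0, 0, 0, 0], [0, 0, 0, 0, 0, 0, 0], [0, 0, 0, 0, 0, 0, 0], [0, 0, 0, 0, 0, 0, 0]]]' --force 20

```text
time_s: 10.3
eef_pos: [0.5608, 0.0606, 0.1748]
eef_rot: [[-1.0, -0.002, 0.002], [-0.002, 1.0, 0.001], [-0.002, 0.001, -1.0]]
force: [0.2, -0.4, 0.4]
width: 0.222
grip_force: 0.0
```

```bash
python3 -c "
from h import *
plan([.5607,.0614,.173],90)"
```

```text
shift [0.0001 0.0008 0.0018] turn [0.04 0.11 0.12] t 10.3 q [-29.5  20.   24.2 107.5 -10.   54.4  89.3] F [ 0.19 -0.36  0.41] M [ 0.031  0.016 -0.057] w 0.222 g 0.0
```

nudge_tcp --segments '[[[0, 0, 0, 0, 0, 0, 0], [0, 0, 0, 0, 0, 0, 0], [0, 0, 0, 0, 0, 0, 0]]]'

```text
time_s: 10.6
eef_pos: [0.5606, 0.0607, 0.1745]
eef_rot: [[-1.0, -0.002, 0.001], [-0.002, 1.0, 0.001], [-0.001, 0.001, -1.0]]
force: [-1.4, 0.3, 4.3]
width: 0.16
grip_force: 20.0
```

```bash
python3 -c "
from h import *
plan([.5607,.0614,.173],90)"
```

```text
shift [-0.0001  0.0007  0.0015] turn [0.04 0.07 0.12] t 10.6 q [-29.5  20.1  24.2 107.5 -10.   54.4  89.4] F [-1.43  0.31  4.34] M [ 0.1    0.183 -0.071] w 0.16 g 20.000793398357928
```

nudge_tcp --segments '[[[0, 0, 6, 0, 0, 0.00036, 0], [0, 0, 6, 0, 0, 0.00036, 0], [0, 0, 6, 0, 0, 0.00036, 0], [0, 0, 6, 0, 0, 0.00036, 0], [0, 0, 6, 0, 0, 0.00036, 0], [0, 0, 0, 0, 0, 0, 0]]]'

```text
time_s: 11.2
eef_pos: [0.5605, 0.0602, 0.1727]
eef_rot: [[-0.866, 0.5, 0.001], [0.5, 0.866, -0.0], [-0.001, 0.0, -1.0]]
force: [-1.4, -0.3, 6.9]
width: 0.161
grip_force: 20.0
```

```bash
python3 -c "
from h import *
plan([.5607,.0610,.173],60)"
```

```text
shift [ 0.0002  0.0008 -0.0003] turn [0.01 0.04 0.03] t 11.2 q [-34.5  21.   30.9 107.9 -13.1  54.6  62.3] F [-1.42 -0.35  6.86] M [-0.115  0.273 -0.039] w 0.161 g 20.00142835895531
```

nudge_tcp --segments '[[[0, 0, 6, 0, 0, 0.0005, 0], [0, 0, 6, 0, 0, 0.0005, 0], [0, 0, 6, 0, 0, 0.0005, 0], [0, 0, 6, 0, 0, 0.0005, 0], [0, 0, 6, 0, 0, 0.0005, 0]]]'

```text
time_s: 11.7
eef_pos: [0.5602, 0.0599, 0.1709]
eef_rot: [[-0.498, 0.867, -0.0], [0.867, 0.498, 0.0], [0.0, 0.0, -1.0]]
force: [-4.1, -1.4, 11.8]
width: 0.159
grip_force: 20.0
```

```bash
python3 -c "
from h import *
plan([.5607,.0610,.173],30)"
```

```text
shift [ 0.0007  0.001  -0.0021] turn [ 0.   -0.02 -0.11] t 11.7 q [-39.6  22.4  37.9 108.2 -16.6  54.9  35.8] F [-4.12 -1.4  11.84] M [-0.255  0.989  0.02 ] w 0.159 g 19.99839553667698
```

nudge_tcp --segments '[[[0, 0, 0, 0, 0, 0, 0.5], [0, 0, 0, 0, 0, 0, 0.5], [0, 0, 0, 0, 0, 0, 0.5], [0, 0, 0, 0, 0, -0.03, 0.5], [0, 0, -8.5, 0, 0, -0.03, 0.5], [0, 0, -8.5, 0, 0, 0, 0.5]]]'

```text
time_s: 12.3
eef_pos: [0.5626, 0.0604, 0.233]
eef_rot: [[-0.737, 0.676, 0.007], [0.676, 0.737, 0.001], [-0.004, 0.006, -1.0]]
force: [-0.3, 0.1, -0.3]
width: 0.492
grip_force: 0.0
```

```bash
python3 -c "
from h import *
plan([.58,-.194,.24],90)"
```

```text
shift [-0.1847 -0.1758 -0.0072] turn [  0.22   0.35 -42.5 ] t 12.3 q [-38.8  17.7  35.9 104.2 -11.8  61.4  48.9] F [-0.32  0.08 -0.3 ] M [-0.028 -0.014  0.041] w 0.492 g 0.0
```

nudge_tcp --segments '[[[0, 0, 0, -0.0308, -0.0293, 0, 0.5], [0, 0, 0, -0.0308, -0.0293, 0, 0.5], [0, 0, 0, -0.0308, -0.0293, 0, 0.5], [0, 0, 0, -0.0308, -0.0293, 0, 0.5], [0, 0, 0, -0.0308, -0.0293, 0, 0.5], [0, 0, 0, -0.0307, -0.0293, 0, 0.5], [0, 0, -8.5, 0, 0, 0, 0.5], [0, 0, -8.5, 0, 0, 0, 0.5], [0, 0, -8.5, 0, 0, 0, 0.5], [0, 0, -8.5, 0, 0, 0, 0.5], [0, 0, -8.5, 0, 0, 0, 0.5], [0, 0, 0, 0, 0, 0, 0.5]]]'

```text
time_s: 13.5
eef_pos: [0.5758, -0.1941, 0.2291]
eef_rot: [[-1.0, 0.006, -0.0], [0.006, 1.0, 0.001], [0.0, 0.001, -1.0]]
force: [0.6, 0.5, 0.3]
width: 0.501
grip_force: 0.0
```

```bash
python3 -c "
from h import *
plan([.58,-.194,.1745],90)"
```

```text
shift [-0.0043  0.0001  0.0546] turn [ 0.04 -0.02 -0.37] t 13.5 q [ -7.3  21.6  29.3  98.4 -11.7  63.1 115.2] F [0.63 0.5  0.32] M [ 0.013  0.051 -0.016] w 0.501 g 0.0
```

nudge_tcp --segments '[[[0, 0, -0.37, -0.0043, 0, 0.028, 0.5], [0, 0, 0, 0, 0, 0.0266, 0.5], [0, 0, 0, 0, 0, 0, 0.5], [0, 0, 0, 0, 0, 0, 0], [0, 0, 0, 0, 0, 0, 0], [0, 0, 0, 0, 0, 0, 0], [0, 0, 0, 0, 0, 0, 0], [0, 0, 0, 0, 0, 0, 0], [0, 0, 0, 0, 0, 0, 0]]]' --force 20

```text
time_s: 14.4
eef_pos: [0.5807, -0.1946, 0.1756]
eef_rot: [[-1.0, 0.0, 0.001], [0.0, 1.0, -0.001], [-0.001, -0.001, -1.0]]
force: [-0.6, -1.1, 2.2]
width: 0.156
grip_force: 20.0
```

```bash
python3 -c "
from h import *
plan([.58,-.194,.1745],90)"
```

```text
shift [0.0007 0.0006 0.0011] turn [-0.03  0.08 -0.02] t 14.4 q [ -6.3  25.1  28.2 101.1 -13.8  57.2 117.2] F [-0.61 -1.11  2.17] M [-0.156  0.044 -0.03 ] w 0.156 g 20.000328007154167
```

nudge_tcp --segments '[[[0, 0, 6, 0, 0, 0.00036, 0], [0, 0, 6, 0, 0, 0.00036, 0], [0, 0, 6, 0, 0, 0.00036, 0], [0, 0, 6, 0, 0, 0.00036, 0], [0, 0, 6, 0, 0, 0.00036, 0], [0, 0, 6, 0, 0, 0.00036, 0], [0, 0, 6, 0, 0, 0.00036, 0], [0, 0, 6, 0, 0, 0.00036, 0], [0, 0, 6, 0, 0, 0.00036, 0], [0, 0, 6, 0, 0, 0.00036, 0]]]'

```text
time_s: 15.4
eef_pos: [0.5801, -0.1956, 0.1721]
eef_rot: [[-0.496, 0.868, 0.001], [0.868, 0.496, -0.002], [-0.002, -0.0, -1.0]]
force: [-1.4, -2.4, 3.6]
width: 0.159
grip_force: 20.0
```

```bash
python3 -c "
from h import *
plan([.58,-.194,.1709],30)"
```

```text
shift [0.0015 0.0008 0.0012] turn [-0.03  0.11 -0.28] t 15.4 q [-16.3  28.4  43.  101.9 -22.3  58.5  64.9] F [-1.42 -2.38  3.65] M [-0.616  0.377  0.038] w 0.159 g 19.996872822521254
```

nudge_tcp --segments '[[[0, 0, 7, 0, 0, 0.0004, 0], [0, 0, 7, 0, 0, 0.0004, 0], [0, 0, 0, 0, 0, 0, 0.5], [0, 0, 0, 0, 0, 0, 0.5], [0, 0, 0, 0, 0, 0, 0.5], [0, 0, 0, 0, 0, -0.03, 0.5], [0, 0, -7, 0, 0, -0.03, 0.5], [0, 0, -7, 0, 0, 0, 0.5]]]'

```text
time_s: 16.2
eef_pos: [0.5825, -0.195, 0.2343]
eef_rot: [[-0.506, 0.863, 0.007], [0.863, 0.506, -0.001], [-0.005, 0.005, -1.0]]
force: [0.3, -0.1, 0.2]
width: 0.494
grip_force: 0.0
```

```bash
python3 -c "
from h import *
plan([.5606,.0605,.172],30)"
```

```text
shift [0.2318 0.11   0.0618] turn [0.31 0.28 0.39] t 16.2 q [-18.2  24.9  45.2  98.  -19.4  64.8  63.1] F [ 0.26 -0.05  0.25] M [-0.203 -0.01  -0.007] w 0.494 g 0.0
```

nudge_tcp --segments '[[[0.3, 0.28, 0.4, 0.0386, 0.0183, 0, 0.5], [0, 0, 0, 0.0386, 0.0183, 0, 0.5], [0, 0, 0, 0.0386, 0.0183, 0, 0.5], [0, 0, 0, 0.0386, 0.0183, 0, 0.5], [0, 0, 0, 0.0386, 0.0183, 0, 0.5], [0, 0, 0, 0.0386, 0.0183, 0, 0.5], [0, 0, 0, 0, 0, 0, 0.5]]]'

```text
time_s: 16.9
eef_pos: [0.5603, 0.0702, 0.2301]
eef_rot: [[-0.506, 0.863, -0.009], [0.863, 0.506, 0.005], [0.009, -0.005, -1.0]]
force: [0.3, -0.4, -0.5]
width: 0.503
grip_force: 0.0
```

```bash
python3 -c "
from h import *
plan([.5606,.0605,.172],30)"
```

```text
shift [-0.0091 -0.0044  0.058 ] turn [-0.27 -0.52  0.38] t 16.9 q [-45.2  19.7  43.8 104.2 -15.6  62.7  34.7] F [ 0.34 -0.44 -0.49] M [-0.068  0.003 -0.003] w 0.503 g 0.0
```

nudge_tcp --segments '[[[0, 0, 0.4, -0.0085, -0.0042, 0.03, 0.5], [0, 0, 0, 0, 0, 0.013, 0.5], [0, 0, 0, 0, 0, 0, 0.5]]]'

```text
time_s: 17.2
eef_pos: [0.5596, 0.0518, 0.186]
eef_rot: [[-0.488, 0.873, -0.011], [0.873, 0.488, 0.001], [0.007, -0.009, -1.0]]
force: [0.4, 0.2, 0.0]
width: 0.499
grip_force: 0.0
```

```bash
python3 -c "
from h import *
plan([.5606,.0605,.172],30)"
```

```text
shift [0.007  0.0052 0.014 ] turn [-0.54 -0.38 -0.82] t 17.2 q [-42.4  22.5  43.  107.3 -18.1  57.9  37.5] F [0.42 0.16 0.03] M [-0.064  0.002  0.065] w 0.499 g 0.0
```

nudge_tcp --segments '[[[-0.5, -0.4, -0.8, 0.007, 0.0052, 0, 0.5], [0, 0, 0, 0, 0, 0, 0.5], [0, 0, 0, 0, 0, 0, 0.5]]]'

```text
time_s: 17.5
eef_pos: [0.5629, 0.0615, 0.1887]
eef_rot: [[-0.501, 0.865, 0.006], [0.865, 0.501, 0.001], [-0.002, 0.005, -1.0]]
force: [0.1, -0.3, 0.4]
width: 0.503
grip_force: 0.0
```

```bash
python3 -c "
from h import *
plan([.5606,.0605,.172],30)"
```

```text
shift [ 0.0003 -0.0026  0.0167] turn [0.29 0.13 0.08] t 17.5 q [-43.4  22.2  42.9 107.2 -17.9  57.1  37.2] F [ 0.15 -0.33  0.36] M [-0.116  0.038 -0.003] w 0.503 g 0.0
```

nudge_tcp --segments '[[[0, 0, 0, 0, -0.001, 0.016, 0.5], [0, 0, 0, 0, 0, 0, 0.5], [0, 0, 0, 0, 0, 0, 0], [0, 0, 0, 0, 0, 0, 0], [0, 0, 0, 0, 0, 0, 0], [0, 0, 0, 0, 0, 0, 0], [0, 0, 0, 0, 0, 0, 0], [0, 0, 0, 0, 0, 0, 0]]]' --force 20

```text
time_s: 18.3
eef_pos: [0.5604, 0.0595, 0.172]
eef_rot: [[-0.499, 0.866, 0.001], [0.866, 0.499, -0.0], [-0.001, 0.001, -1.0]]
force: [-4.7, -1.6, 5.4]
width: 0.157
grip_force: 20.0
```

```bash
python3 -c "
from h import *
plan([.5606,.0605,.172],30)"
```

```text
shift [ 0.0008  0.0007 -0.    ] turn [ 0.06  0.06 -0.03] t 18.3 q [-42.8  23.2  42.4 108.4 -18.8  55.4  38.1] F [-4.71 -1.6   5.38] M [-0.505  1.216 -0.048] w 0.157 g 20.00276504899375
```

nudge_tcp --segments '[[[0, 0, 6, 0, 0, 0.00036, 0], [0, 0, 6, 0, 0, 0.00036, 0], [0, 0, 6, 0, 0, 0.00036, 0], [0, 0, 6, 0, 0, 0.00036, 0], [0, 0, 6, 0, 0, 0.00036, 0]]]'

```text
time_s: 18.8
eef_pos: [0.5597, 0.0593, 0.1702]
eef_rot: [[0.004, 1.0, -0.0], [1.0, -0.004, -0.0], [-0.0, -0.0, -1.0]]
force: [-7.2, -2.8, 7.9]
width: 0.159
grip_force: 20.0
```

```bash
python3 -c "
from h import *
plan([.5606,.0605,.172],0)"
```

```text
shift [ 0.0012  0.0009 -0.0018] turn [-0.02  0.02 -0.25] t 18.8 q [-47.9  25.6  50.  108.7 -23.3  56.5  12.4] F [-7.21 -2.81  7.86] M [-0.672  1.773  0.002] w 0.159 g 19.998811448458582
```

nudge_tcp --segments '[[[0, 0, 6, 0, 0, 0.00036, 0], [0, 0, 6, 0, 0, 0.00036, 0], [0, 0, 6, 0, 0, 0.00036, 0]]]'

```text
time_s: 19.1
eef_pos: [0.5593, 0.0594, 0.1691]
eef_rot: [[0.313, 0.95, -0.001], [0.95, -0.313, 0.0], [-0.0, -0.001, -1.0]]
force: [-8.6, -1.8, 8.2]
width: 0.158
grip_force: 20.0
```

```bash
python3 -c "
from h import *
plan([.5606,.0605,.172],-18)"
```

```text
shift [ 0.0014  0.0009 -0.0029] turn [-0.07  0.02 -0.24] t 19.1 q [-50.8  27.4  54.7 108.9 -26.5  57.4  -2.5] F [-8.61 -1.78  8.18] M [-0.54   2.02   0.092] w 0.158 g 19.997667365823872
```

nudge_tcp --segments '[[[0, 0, 0, 0, 0, 0, 0.5], [0, 0, 0, 0, 0, 0, 0.5], [0, 0, 0, 0, 0, 0, 0.5], [0, 0, 0, 0, 0, -0.03, 0.5], [0, 0, 0, 0, 0, -0.03, 0.5], [0, 0, -8.5, 0, 0, 0, 0.5], [0, 0, -8.5, 0, 0, 0, 0.5], [0, 0, -8.5, 0, 0, 0, 0.5], [0, 0, -8.5, 0, 0, 0, 0.5], [0, 0, 0, 0, 0, 0, 0.5], [0, 0, 0, 0, 0, 0, 0.5]]]'

```text
time_s: 20.2
eef_pos: [0.5617, 0.0603, 0.2291]
eef_rot: [[-0.273, 0.962, 0.005], [0.962, 0.273, 0.0], [-0.001, 0.005, -1.0]]
force: [-0.6, -0.0, 0.1]
width: 0.501
grip_force: 0.0
```

```bash
python3 -c "
from h import *
plan([.5802,-.195,.1712],16)"
```

```text
shift [-0.2506 -0.0521  0.0579] turn [ 0.27  0.05 -0.17] t 20.2 q [-48.2  20.6  49.1 104.9 -17.6  62.1  23.2] F [-0.58 -0.03  0.06] M [-0.044  0.059 -0.044] w 0.501 g 0.0
```

nudge_tcp --segments '[[[0, 0, 0, -0.03, -0.0064, 0, 0.5], [0, 0, 0, -0.042, -0.0088, 0, 0.5], [0, 0, 0, -0.042, -0.0088, 0, 0.5], [0, 0, 0, -0.042, -0.0088, 0, 0.5], [0, 0, 0, -0.042, -0.0088, 0, 0.5], [0, 0, 0, -0.035, -0.0073, 0, 0.5], [0, 0, 0, -0.0176, -0.0032, 0.01, 0.5], [0, 0, 0, 0, 0, 0.02, 0.5], [0, 0, 0, 0, 0, 0, 0.5], [0, 0, 0, 0, 0, 0, 0.5]]]'

```text
time_s: 21.2
eef_pos: [0.5807, -0.1944, 0.1989]
eef_rot: [[-0.275, 0.961, 0.003], [0.961, 0.275, -0.0], [-0.001, 0.003, -1.0]]
force: [0.4, -0.8, -0.1]
width: 0.501
grip_force: 0.0
```

```bash
python3 -c "
from h import *
plan([.5802,-.195,.1712],16)"
```

```text
shift [-0.0004 -0.0007  0.0277] turn [ 0.18  0.06 -0.02] t 21.2 q [-19.6  27.9  48.  100.5 -23.3  61.9  52.2] F [ 0.37 -0.81 -0.15] M [-0.082 -0.001 -0.017] w 0.501 g 0.0
```

nudge_tcp --segments '[[[0, 0, 0, -0.0004, -0.0007, 0.0147, 0.5], [0, 0, 0, 0, 0, 0.012, 0.5], [0, 0, 0, 0, 0, 0, 0.5], [0, 0, 0, 0, 0, 0, 0], [0, 0, 0, 0, 0, 0, 0], [0, 0, 0, 0, 0, 0, 0], [0, 0, 0, 0, 0, 0, 0], [0, 0, 0, 0, 0, 0, 0], [0, 0, 0, 0, 0, 0, 0]]]'

```text
time_s: 22.1
eef_pos: [0.5798, -0.1958, 0.1726]
eef_rot: [[-0.275, 0.961, 0.004], [0.961, 0.275, 0.0], [-0.001, 0.004, -1.0]]
force: [-1.1, -0.1, 2.6]
width: 0.163
grip_force: 20.0
```

```bash
python3 -c "
from h import *
plan([.5802,-.195,.1712],16)"
```

```text
shift [0.0006 0.0006 0.0014] turn [ 0.21  0.06 -0.01] t 22.1 q [-18.6  29.4  46.9 102.1 -24.8  59.1  53.6] F [-1.08 -0.1   2.58] M [-0.039  0.38  -0.089] w 0.163 g 20.001135875936598
```

nudge_tcp --segments '[[[0, 0, 6, 0, 0, 0.00036, 0], [0, 0, 6, 0, 0, 0.00036, 0], [0, 0, 6, 0, 0, 0.00036, 0], [0, 0, 6, 0, 0, 0.00036, 0], [0, 0, 6, 0, 0, 0.00036, 0]]]'

```text
time_s: 22.6
eef_pos: [0.5791, -0.1958, 0.1709]
eef_rot: [[0.246, 0.969, 0.002], [0.969, -0.246, 0.0], [0.001, 0.002, -1.0]]
force: [-2.6, -0.6, 3.7]
width: 0.159
grip_force: 20.0
```

```bash
python3 -c "
from h import *
plan([.5802,-.195,.1712],-14)"
```

```text
shift [ 0.001   0.0008 -0.0003] turn [ 0.13 -0.05 -0.23] t 22.6 q [-23.1  32.5  54.7 102.4 -30.2  60.9  28.3] F [-2.64 -0.62  3.72] M [-0.099  0.863  0.05 ] w 0.159 g 19.997566018791986
```

nudge_tcp --segments '[[[0, 0, 6, 0, 0, 0.00036, 0], [0, 0, 6, 0, 0, 0.00036, 0], [0, 0, 6, 0, 0, 0.00036, 0], [0, 0, 6, 0, 0, 0.00036, 0], [0, 0, 6, 0, 0, 0.00036, 0]]]'

```text
time_s: 23.1
eef_pos: [0.5786, -0.1955, 0.1693]
eef_rot: [[0.697, 0.717, 0.001], [0.717, -0.697, 0.001], [0.002, -0.0, -1.0]]
force: [-5.4, 1.2, 6.9]
width: 0.161
grip_force: 20.0
```

```bash
python3 -c "
from h import *
plan([.5802,-.195,.1712],-44)"
```

```text
shift [ 0.0015  0.0008 -0.0019] turn [-0.01 -0.1  -0.2 ] t 23.1 q [-27.   36.3  62.3 102.7 -36.   63.5   3.7] F [-5.36  1.24  6.92] M [0.257 1.371 0.287] w 0.161 g 19.997789526823908
```

nudge_tcp --segments '[[[0, 0, 0, 0, 0, 0, 0.5], [0, 0, 0, 0, 0, 0, 0.5], [0, 0, 0, 0, 0, 0, 0.5], [0, 0, 0, 0, 0, -0.03, 0.5], [0, 0, 0, 0, 0, -0.03, 0.5], [0, 0, -8.6, 0, 0, 0, 0.5], [0, 0, -8.6, 0, 0, 0, 0.5], [0, 0, -8.6, 0, 0, 0, 0.5], [0, 0, 0, 0, 0, 0, 0.5], [0, 0, 0, 0, 0, 0, 0.5]]]'

```text
time_s: 24.1
eef_pos: [0.5799, -0.1956, 0.2289]
eef_rot: [[0.315, 0.949, 0.005], [0.949, -0.315, 0.0], [0.002, 0.004, -1.0]]
force: [-0.3, -0.2, -0.0]
width: 0.499
grip_force: 0.0
```

```bash
python3 -c "
from h import *
plan([.5603,.0600,.169],-18)"
```

```text
shift [ 0.2363 -0.0994  0.0599] turn [ 0.24 -0.1  -0.38] t 24.1 q [-25.9  29.7  58.7  99.  -27.6  66.9  22.3] F [-0.3  -0.21 -0.02] M [-0.136  0.055  0.01 ] w 0.499 g 0.0
```

nudge_tcp --segments '[[[0, 0, 0, 0.028, -0.0118, 0, 0.5], [0, 0, 0, 0.04, -0.0168, 0, 0.5], [0, 0, 0, 0.04, -0.0168, 0, 0.5], [0, 0, 0, 0.04, -0.0168, 0, 0.5], [0, 0, 0, 0.04, -0.0168, 0, 0.5], [0, 0, 0, 0.03, -0.0126, 0, 0.5], [0, 0, -0.4, 0.0183, -0.0078, 0.01, 0.5], [0, 0, 0, 0, 0, 0.02, 0.5], [0, 0, 0, 0, 0, 0, 0.5], [0, 0, 0, 0, 0, 0, 0.5]]]'

```text
time_s: 25.1
eef_pos: [0.5592, 0.0586, 0.1985]
eef_rot: [[0.309, 0.951, 0.003], [0.951, -0.309, -0.001], [-0.0, 0.004, -1.0]]
force: [-0.2, -1.1, 0.7]
width: 0.499
grip_force: 0.0
```

```bash
python3 -c "
from h import *
plan([.5603,.0600,.169],-18)"
```

```text
shift [0.0017 0.0005 0.0295] turn [0.21 0.01 0.02] t 25.1 q [-55.   27.2  61.1 107.5 -27.1  61.2  -1.1] F [-0.19 -1.07  0.68] M [-0.111  0.074  0.044] w 0.499 g 0.0
```

nudge_tcp --segments '[[[0, 0, 0, 0.0015, 0.0003, 0.0155, 0.5], [0, 0, 0, 0, 0, 0.014, 0.5], [0, 0, 0, 0, 0, 0, 0.5], [0, 0, 0, 0, 0, 0, 0], [0, 0, 0, 0, 0, 0, 0], [0, 0, 0, 0, 0, 0, 0], [0, 0, 0, 0, 0, 0, 0], [0, 0, 0, 0, 0, 0, 0], [0, 0, 0, 0, 0, 0, 0]]]'

```text
time_s: 26.0
eef_pos: [0.5599, 0.0615, 0.1694]
eef_rot: [[0.306, 0.952, 0.003], [0.952, -0.306, 0.001], [0.002, 0.003, -1.0]]
force: [-3.1, -0.1, 3.2]
width: 0.157
grip_force: 20.0
```

```bash
python3 -c "
from h import *
plan([.5603,.0600,.169],-18)"
```

```text
shift [-0.0014  0.0008  0.0004] turn [ 0.17 -0.1   0.19] t 26.0 q [-53.5  29.1  59.  109.1 -29.4  58.3   0.6] F [-3.14 -0.12  3.15] M [ 0.078  0.621 -0.125] w 0.157 g 20.00183624244528
```

nudge_tcp --segments '[[[0, 0, 5, 0, 0, 0.0003, 0], [0, 0, 5, 0, 0, 0.0003, 0], [0, 0, 5, 0, 0, 0.0003, 0]]]'

```text
time_s: 26.3
eef_pos: [0.5602, 0.0614, 0.1687]
eef_rot: [[0.544, 0.839, 0.004], [0.839, -0.544, 0.0], [0.002, 0.003, -1.0]]
force: [-1.8, 0.2, 3.0]
width: 0.16
grip_force: 20.0
```

```bash
python3 -c "
from h import *
plan([.5603,.0600,.169],-33)"
```

```text
shift [-0.0011  0.0009 -0.0003] turn [ 0.17 -0.14  0.04] t 26.3 q [-55.5  31.2  63.  109.2 -32.4  59.5 -11.6] F [-1.77  0.15  3.  ] M [-0.019  0.564  0.191] w 0.16 g 19.999179967999225
```

nudge_tcp --segments '[[[0, 0, 5, 0, 0, 0.0003, 0]]]'

```text
time_s: 26.4
eef_pos: [0.5602, 0.0614, 0.1684]
eef_rot: [[0.615, 0.789, 0.004], [0.789, -0.615, 0.0], [0.003, 0.003, -1.0]]
force: [-0.8, 0.6, 3.0]
width: 0.159
grip_force: 20.0
```

```bash
python3 -c "
from h import *
plan([.5603,.0600,.169],-38)"
```

```text
shift [-0.001   0.0009 -0.0006] turn [ 0.17 -0.15  0.05] t 26.4 q [-56.2  32.   64.3 109.3 -33.5  60.  -15.5] F [-0.84  0.62  3.04] M [-0.072  0.508  0.193] w 0.159 g 19.99929353754851
```

nudge_tcp --segments '[[[0, 0, 5, 0, 0, 0.0003, 0]]]'

```text
time_s: 26.5
eef_pos: [0.5603, 0.0614, 0.1682]
eef_rot: [[0.681, 0.732, 0.004], [0.732, -0.681, 0.0], [0.003, 0.003, -1.0]]
force: [-2.6, -0.6, 3.9]
width: 0.165
grip_force: 20.0
```

```bash
python3 -c "
from h import *
plan([.5603,.0600,.169],-43)"
```

```text
shift [-0.001   0.001  -0.0008] turn [ 0.17 -0.16  0.06] t 26.5 q [-56.8  32.8  65.6 109.3 -34.5  60.5 -19.5] F [-2.58 -0.63  3.93] M [-0.116  0.525  0.247] w 0.165 g 19.999567489139736
```

nudge_tcp --segments '[[[0, 0, 0, 0, 0, 0, 0], [0, 0, 0, 0, 0, 0, 0]]]' --force 40

```text
time_s: 26.7
eef_pos: [0.5603, 0.0613, 0.1681]
eef_rot: [[0.679, 0.734, 0.004], [0.734, -0.679, 0.0], [0.003, 0.003, -1.0]]
force: [-1.3, 1.1, 5.4]
width: 0.156
grip_force: 40.0
```

```bash
python3 -c "
from h import *
plan([.5603,.0600,.169],-43)"
```

```text
shift [-0.001   0.0009 -0.0009] turn [ 0.17 -0.16  0.22] t 26.7 q [-56.7  32.8  65.5 109.3 -34.5  60.5 -19.4] F [-1.31  1.08  5.44] M [-0.004  0.602  0.024] w 0.156 g 40.0024609034881
```

nudge_tcp --segments '[[[0, 0, 2, 0, 0, 0.0001, 0]]]'

```text
time_s: 26.8
eef_pos: [0.5603, 0.0613, 0.1681]
eef_rot: [[0.705, 0.709, 0.004], [0.709, -0.705, 0.0], [0.003, 0.003, -1.0]]
force: [-3.1, 0.5, 5.2]
width: 0.161
grip_force: 40.0
```

```bash
python3 -c "
from h import *
plan([.5603,.0600,.169],-45)"
```

```text
shift [-0.0009  0.0009 -0.0009] turn [ 0.15 -0.19  0.16] t 26.8 q [-57.   33.1  66.  109.3 -34.9  60.7 -21. ] F [-3.08  0.49  5.24] M [-0.008  0.702  0.226] w 0.161 g 40.003021457232535
```

nudge_tcp --segments '[[[0, 0, 2, 0, 0, 0.0001, 0]]]'

```text
time_s: 26.9
eef_pos: [0.5604, 0.0613, 0.168]
eef_rot: [[0.73, 0.684, 0.004], [0.684, -0.73, 0.0], [0.003, 0.003, -1.0]]
force: [-3.1, 0.3, 5.8]
width: 0.16
grip_force: 40.0
```

```bash
python3 -c "
from h import *
plan([.5603,.0600,.169],-47)"
```

```text
shift [-0.0009  0.0009 -0.001 ] turn [ 0.16 -0.19  0.12] t 26.9 q [-57.2  33.4  66.5 109.3 -35.3  60.9 -22.7] F [-3.15  0.32  5.78] M [-0.035  0.694  0.255] w 0.16 g 39.9995804624632
```

nudge_tcp --segments '[[[0, 0, 0, 0, 0, 0, 0.5], [0, 0, 0, 0, 0, 0, 0.5], [0, 0, 0, 0, 0, 0, 0.5], [0, 0, 0, 0, 0, -0.03, 0.5], [0, 0, 3, 0, 0, -0.03, 0.5], [0, 0, 0, 0, 0, 0, 0.5], [0, 0, 0, 0, 0, 0, 0.5]]]'

```text
time_s: 27.6
eef_pos: [0.5601, 0.0615, 0.2276]
eef_rot: [[0.764, 0.646, 0.005], [0.646, -0.764, 0.001], [0.004, 0.003, -1.0]]
force: [0.5, -0.3, -0.6]
width: 0.495
grip_force: 0.0
```

```bash
python3 -c "
from h import *
plan([.5802,-.195,.169],-44)"
```

```text
shift [-0.1505  0.2087  0.0585] turn [ 0.16 -0.23 -5.78] t 27.6 q [-60.3  29.6  70.3 105.7 -30.6  66.5 -29.3] F [ 0.51 -0.26 -0.56] M [-0.101  0.184  0.025] w 0.495 g 0.0
```

nudge_tcp --segments '[[[0, 0, 0, -0.0175, 0.0243, 0, 0.5], [0, 0, 0, -0.025, 0.0347, 0, 0.5], [0, 0, 0, -0.025, 0.0347, 0, 0.5], [0, 0, 0, -0.025, 0.0347, 0, 0.5], [0, 0, 0, -0.025, 0.0347, 0, 0.5], [0, 0, 0, -0.02, 0.0277, 0, 0.5], [0, 0, -5.8, -0.013, 0.0179, 0.01, 0.5], [0, 0, 0, 0, 0, 0.02, 0.5], [0, 0, 0, 0, 0, 0, 0.5], [0, 0, 0, 0, 0, 0, 0.5]]]'

```text
time_s: 28.6
eef_pos: [0.5794, -0.1945, 0.1965]
eef_rot: [[0.694, 0.72, 0.002], [0.72, -0.694, 0.001], [0.002, 0.001, -1.0]]
force: [-0.0, 0.5, -0.1]
width: 0.497
grip_force: 0.0
```

```bash
python3 -c "
from h import *
plan([.5802,-.195,.169],-44)"
```

```text
shift [0.0002 0.0009 0.0275] turn [ 0.05 -0.1   0.01] t 28.6 q [-26.7  33.3  60.9 101.1 -32.   65.    0.4] F [-0.03  0.54 -0.15] M [-0.118  0.085 -0.007] w 0.497 g 0.0
```

nudge_tcp --segments '[[[0, 0, 0, 0, 0.0009, 0.0145, 0.5], [0, 0, 0, 0, 0, 0.0125, 0.5], [0, 0, 0, 0, 0, 0, 0.5], [0, 0, 0, 0, 0, 0, 0], [0, 0, 0, 0, 0, 0, 0], [0, 0, 0, 0, 0, 0, 0], [0, 0, 0, 0, 0, 0, 0], [0, 0, 0, 0, 0, 0, 0], [0, 0, 0, 0, 0, 0, 0]]]' --force 40

```text
time_s: 29.5
eef_pos: [0.5794, -0.1946, 0.1706]
eef_rot: [[0.694, 0.72, 0.001], [0.72, -0.694, 0.003], [0.003, -0.001, -1.0]]
force: [-4.2, 3.1, 4.0]
width: 0.157
grip_force: 40.0
```

```bash
python3 -c "
from h import *
plan([.5802,-.195,.169],-44)"
```

```text
shift [0.0003 0.0009 0.0016] turn [-0.08 -0.18  0.03] t 29.5 q [-25.6  34.7  59.4 102.5 -33.8  62.6   1.8] F [-4.17  3.1   3.99] M [0.605 0.938 0.031] w 0.157 g 40.00112232752144
```

nudge_tcp --segments '[[[0, 0, 1.5, 0, 0, 0.0001, 0], [0, 0, 1.5, 0, 0, 0.0001, 0]]]'

```text
time_s: 29.7
eef_pos: [0.5794, -0.1947, 0.1705]
eef_rot: [[0.732, 0.682, 0.001], [0.682, -0.732, 0.003], [0.003, -0.001, -1.0]]
force: [-5.1, 3.1, 3.8]
width: 0.156
grip_force: 40.0
```

```bash
python3 -c "
from h import *
plan([.5802,-.195,.169],-47)"
```

```text
shift [0.0003 0.0008 0.0015] turn [-0.08 -0.18 -0.02] t 29.7 q [-26.   35.1  60.2 102.5 -34.3  62.9  -0.7] F [-5.09  3.08  3.79] M [0.707 1.102 0.289] w 0.156 g 40.01210644142702
```

nudge_tcp --segments '[[[0, 0, 0, 0, 0, 0, 0.5], [0, 0, 0, 0, 0, 0, 0.5], [0, 0, 0, 0, 0, 0, 0.5], [0, 0, 0, 0, 0, -0.03, 0.5], [0, 0, 0, 0, 0, -0.04, 0.5], [0, 0, 0, 0, 0, -0.04, 0.5], [0, 0, 0, -0.02, 0, -0.04, 0.5], [0, 0, 0, -0.03, 0, 0, 0.5], [0, 0, 0, -0.04, 0, 0, 0.5], [0, 0, 0, -0.04, 0, 0, 0.5], [0, 0, 0, -0.04, 0, 0, 0.5], [0, 0, 0, 0, 0, 0, 0.5], [0, 0, 0, 0, 0, 0, 0.5], [0, 0, 0, 0, 0, 0, 0.5]]]'

```text
time_s: 31.1
eef_pos: [0.4566, -0.3111, 0.3198]
eef_rot: [[0.73, 0.683, 0.004], [0.683, -0.73, 0.0], [0.003, 0.003, -1.0]]
force: [0.2, 0.6, -0.3]
width: 0.5
grip_force: 0.0
```

```bash
python3 -c "
from h import *
crop('side',250,150,160,120,5,'s2.png')"
```

```text
(no output)
```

View pics/s2.png

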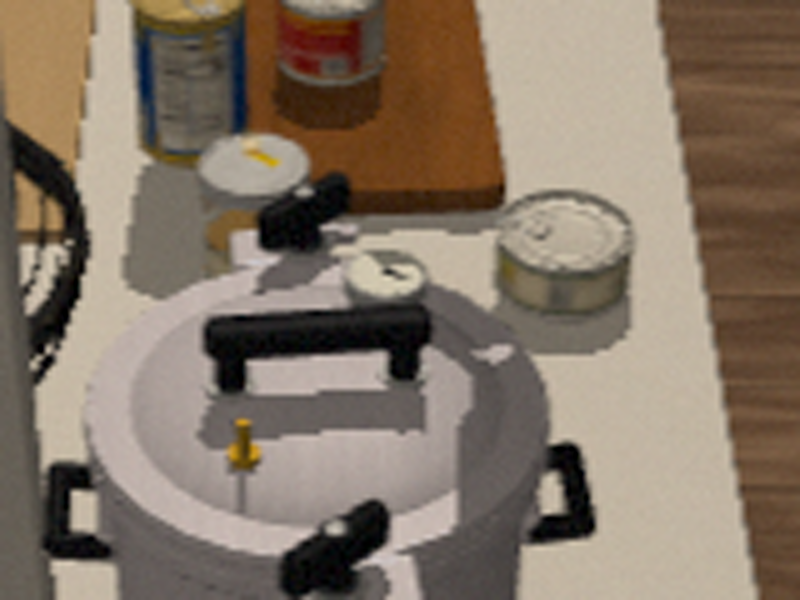

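The side view shows the lid home and about 4–5 mm lower: the vent moved from row 450 to 458 in the crop. Both wings, at (335,550) and (305,212), stand at the same angle, and the jar and tin in view have not moved.

```bash
python3 -c "
from rig import ctrl
print(ctrl.close_job())"
```

```text
the job is handed in; nothing more can be done
None
```

I closed the canner and handed the job in at about 31 s: the lid is home and down on the rim, both knobs are snug (about 20 N of clamp each, judged from the turning torque), and I saw no jar or tin moved; the judge gave no verdict.

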